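# Set the slicing guide's fence to the mark and shut its cam lever

### The job

Get the cake slicing guide ready for me to tighten its screw: lift the blue cover plate straight up off its two pins and lay it flat on the worktop clear of the guide, then take the wooden fence near its long free end and draw it out against its spring until its pointer stands at the red length mark. Keeping the fence at the mark all the while, slide along it and sweep the orange cam lever fully shut; the clamp does not bite until I tighten the screw, so finish while still holding the fence at the mark. Leave the cream bowl, white mug, nozzle coupler and timer where they are.

Things in the scene. Friction and masses are not known exactly. Their poses are not given: they have to be found in the camera images.
- guide: Dark steel clamp housing of the slicing guide, fixed to the worktop; origin on the worktop. Its -x is the way leg and fence slide out, -y points to the fence's long end, z up. Spans x -8..70, y -55..35 mm, 58 mm high, with a 38 mm high step (x -8..40, y -55..-10) that carries the lever. On top two 6 mm pins, 10 mm tall, at (60,-44) and (2,26). A 6 mm high scale lies at x -130..6, y 33..65.
- cover: Loose blue plate, 96 x 90 x 4 mm, about 110 g, on the two pins by 10 mm holes. Origin: middle of its underside; axes as the guide's when seated, then at guide (30,-10,58) mm. Skirts 16 mm deep hang from its front (-x) and rear edges, so it stands level on the worktop with the origin 16 mm up. Lifting it 30 mm clears the guide. While seated, its front skirt keeps the lever from closing.
- cover_grip (a point): Middle of the top of the upright grip rib in the middle of the cover, 29 mm above the cover's origin. The rib is 12 mm thick in the cover's x, 44 mm long in y and stands 25 mm above the plate; grip it across its thickness.
- fence: Wooden bar on a sliding leg. Bar 10 mm thick in x, y +40 to -150 mm, 11..39 mm above the worktop; leg 20 mm wide, 14..30 mm up, at y = 0, towards the housing. Origin on the worktop under the bar, on the leg's line; axes as the guide's. At home at guide x = -40 mm; draws out 75 mm to -x. A spring pulls it home with 3 N + 30 N/m of travel: let go, it runs back. The lever does not lock it.
- fence_grip (a point): Middle of the top edge of the fence, 18 mm from its long free end and 132 mm from the leg's centre line (fence y = -132 mm), 39 mm above the worktop: here fingers on either side of the bar are clear of the open lever.
- pointer (a point): Tip of the black pointer blade under the short end of the fence, in the fence's middle plane. The fence is at the mark when this point and point mark_line have the same x in the guide's frame.
- mark_line (a point): Centre of the red length mark, a red line 3.5 mm wide across the scale beside the leg, with a small red block at its outer end; axes parallel to the guide's. It stands 25 to 55 mm out from the pointer's home position and does not move during the job.
- cam_lever (a joint): Orange cam lever, rad: 0 = shut against its stop, pointing along guide -x; 0.42 to 0.55 = open as found, swung to the fence's long end. Stays where left (friction 0.06 N m). Bar 12 mm wide, 42..54 mm above the worktop: it passes over the fence, and a finger standing beside the fence and sliding along it pushes the lever shut. Pivot at guide (0,-32) mm.
- lever_tip (a point): Top centre of the lever's round tip (18 mm across), 54 mm above the worktop, 119 mm from the pivot.
- cream_bowl: Bystander: white dotted bowl, 116 mm across, 52 mm tall; origin under its middle.
- table_mug: Bystander: white mug with red bands, 82 mm across, 112 mm over its handle, 94 mm tall; origin under its middle.
- coupler: Bystander: small white plastic nozzle coupler, 27 mm across, 26 mm tall; origin under its middle.
- timer: Bystander: red kitchen timer, 52 x 66 x 66 mm; origin under its middle.

How it is judged (in metres and radians):
On the way, in this order (a step that is already met when the one before it is completed fails the run):
1. the cover plate lies flat on the worktop, let go, off the guide, with the lever still open (height (world z) of cover between 0.008 and 0.022 m and angle between cover's own z axis and vertical below 0.1 rad and contact force between cover and the fingers below 0.05 N and contact force between cover and guide below 0.05 N and linear speed of cover below 0.02 m/s and value of joint cam_lever above 0.3 rad), for 0.2 s.
2. the fingers hold the fence with its pointer within 5 mm of the mark, the lever still open (x of pointer in the frame of mark_line between -0.005 and 0.005 m and contact force between fence and the fingers above 1 N and value of joint cam_lever above 0.25 rad), for 0.2 s.
At the end, for the whole second after the job is handed in: The cam lever is shut (under 0.08 rad), the fence's pointer is within 5 mm of the red mark, the fingers still hold the fence there (over 1 N), and the cover plate lies flat, let go and at rest on the worktop without touching the guide (value of joint cam_lever below 0.08 rad and x of pointer in the frame of mark_line between -0.005 and 0.005 m and contact force between fence and the fingers above 1 N and height (world z) of cover between 0.008 and 0.022 m and angle between cover's own z axis and vertical below 0.1 rad and linear speed of cover below 0.02 m/s and contact force between cover and guide below 0.05 N and contact force between cover and the arm below 0.05 N and contact force between cover and the fingers below 0.05 N); the arm keeps its last pose, push and grip.
It fails at once if the lever is swung shut while the fence is more than 10 mm from the mark (value of joint cam_lever below 0.2 rad and (x of pointer in the frame of mark_line above 0.01 m or x of pointer in the frame of mark_line below -0.01 m)).
It fails at once if a bystander is moved more than 20 mm (distance of any of cream_bowl, table_mug, coupler, timer from where it was at the start of the episode above 0.02 m).
It also fails if it takes over 58 s, if anything falls off the work surface, if the arm or the gripper's body presses on something with over 40 N, if the wrist force passes 120 N, or if a joint passes its speed limit or range.

### The arm

A 6-joint arm with a two-finger parallel gripper is mounted at the origin on a cart in front of the work surface, level with it; the furniture and walls round the work are solid. World frame = base frame: x ahead of the robot, y to its left, z up, the work surface at z = 0. Lengths are in mm, angles in degrees, forces in N, time in s.
With the tool pointing down it reaches from about 300 to 850 mm from the base axis. Payload 4.2 kg.
Tool frame: the origin (TCP) lies at the very end of the fingers, on their centre line; the grasp point (between the pads) lies 19 mm behind it; z points along the fingers, y is the line along which they close (so a half turn about z gives the same grasp; the last joint's range is limited). The gripper opens to 91 mm and grips with 3 to 60 N. Pads are 32 mm wide; open, the fingers measure 118 mm over their backs; the gripper's body (76 mm by 178 mm) begins 60 mm behind the grasp point.
Start: joints at [-71.333, 18.312, 89.639, -0, 72.044, -1.146], TCP at [194.9, -540.978, 213.976] pointing down, gripper open.
Joint ranges: [-177.97, 177.97], [-48.28, 115.42], [12.27, 149.76], [-77.06, 257.06], [2.81, 150.46], [-146.56, 146.56]. Speed limits (degrees/s): [147.25, 147.25, 180, 180, 180, 180].

### API

Orientations are given as [roll, pitch, yaw] about the fixed x, y, z axes, in that order (R = Rz(yaw) Ry(pitch) Rx(roll)).
In Python, from workcell import env, eyes gives the robot as it stands.
- The arm moves only by the tool send_rows, never from a script. Its argument "targets" is text: rows parted by semicolons, each of 7 numbers parted by spaces: the shift along the tool's x, y, z in m, then the turn, a rotation vector about the tool's x, y, z in degrees, then the opening in per cent of the stroke, from 0 (shut) to 100 (fully open). A call has 1 to 12 rows; each row is the pose to reach, as a shift and turn from the pose commanded when the call began, along the tool's axes at that moment; what a row does not reach only later rows make up. A row lasts 1/12 s, in which the tool goes at most 41.7 mm and 7.16 degrees, less where a joint would pass 70% of its speed; a pose out of reach is approached as far as the arm can. A call with a gripper value outside its range is refused whole. The fingers move at their own pace and stop on an object; "grip_force" is the grip in N (left out, the last holds). Time passes only in rows, so rows that repeat a pose let the fingers close. It gives the time, the measured TCP pose, the force, the opening and the grip force at its end, in the units of the state.
- env.state(): the state, without advancing time (a new reading comes with each control period).
- eyes.grab_frame(name): name is "scene" or "top" or "wrist"; returns a dict with "image" (480x640x3 uint8, blue, green, red), "fovy" (degrees; the focal length in pixels is half the picture's height over the tangent of half this angle, whatever the lens; pixels are square), "cx", "cy" (the principal point, pixels), "eye" and "attitude" of the camera in the world. Camera axes: x right, y up, looking along -z (the intrinsics and any distortion apply to the point x, -y, -z); pixel columns grow to the right and rows downward; lengths in mm; the calibration is good to about 2 mm. A picture is of the moment at which its call begins. There is no depth.
- env.job_done(): hands the job in; it is judged then, once.
The state is a dict: "time_s": time; "qpos": joint angles; "qvel": joint speeds; "effort": joint torques, N m; "ee_pos": TCP position; "ee_rot": TCP orientation; "force": force on the tool from outside, world axes, zero at the start; "torque": the same for the moment, N m; "gripper_width": finger opening in mm; "gripper_force": force on a finger pad.
Only numpy, scipy, OpenCV 4.12 (cv2) and the standard library are available. Lean on these libraries where they do the work, as an engineer would, in place of code of your own. Each camera call takes 0.05 s, during which the arm holds its last target. There are 200 camera calls.

## Working session

There is one attempt and no reset: what is moved stays moved. The work goes in short steps, Python scripts to look and compute and a tool call to move; the robot and the scene stay as the last step left them, time stands still between calls to the robot, and variables do not carry over. Pictures are saved under pics/ and viewed, at most 12 in all, crops included, and the job is handed in when it is done.

Besides the shell and the picture viewer there is one more tool, called in YAML: its name, and indented under it one key for each argument. send_rows: Moves the arm, as the interface text tells. Its arguments: {"type":"object","properties":{"targets":{"type":"string"},"grip_force":{"type":"number"}},"required":["targets"]}

```bash
mkdir -p pics; python3 - <<'E'
from workcell import env, eyes
import cv2
for n in("scene","top"):
    f=eyes.grab_frame(n); cv2.imwrite(f"pics/{n}0.png",f["image"]); print(n,{k:v for k,v in f.items() if k!="image"})
print(env.state())
E
```

```text
scene {'fovy': 48.17003851474576, 'cx': 321.58513495122793, 'cy': 239.32438833329766, 'eye': array([-145.66292885,  676.98556123,  833.80446229]), 'attitude': array([  49.54197004,    1.21692076, -125.166919  ])}
top {'fovy': 44.94038092042064, 'cx': 330.1247509264214, 'cy': 247.42228815852704, 'eye': array([  93.78071476,  -80.56711044, 1565.86440169]), 'attitude': array([ 21.08241641,  -0.27805234, -64.2168474 ])}
{'time_s': 0.1, 'qpos': array([-7.13344483e+01,  1.83473596e+01,  8.96962866e+01, -1.70744202e-03,
        7.20463982e+01, -1.14621379e+00]), 'qvel': array([ 0.0895287 , -0.09285312, -0.15166296,  0.08564859, -0.00897979,
       -0.0075815 ]), 'effort': array([-9.41835674e-05, -4.13333416e+01, -2.32506877e+01,  7.29437638e-02,
        4.22185252e-02, -4.84358179e-05]), 'ee_pos': array([ 194.73327503, -540.55281428,  213.23177902]), 'ee_rot': array([-1.79909941e+02, -1.78088873e-04,  1.98122929e+01]), 'force': array([-0.55261247,  0.15991897, -0.93182892]), 'torque': array([-0.00490678,  0.04099534, -0.00835669]), 'gripper_force': 0.0, 'gripper_width': 90.87601687073408}
```

View pics/scene0.png

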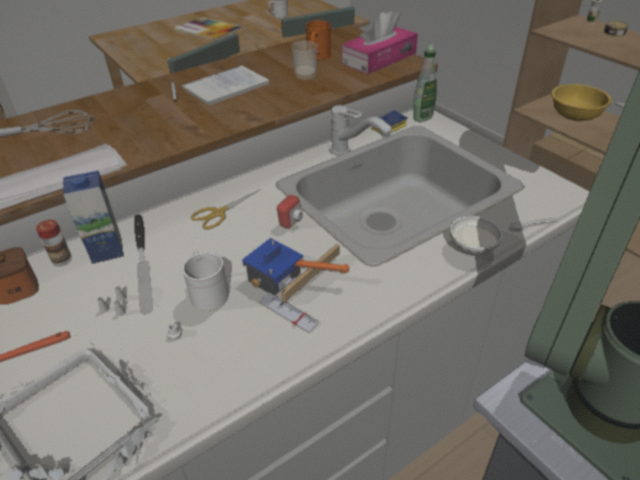

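View pics/top0.png

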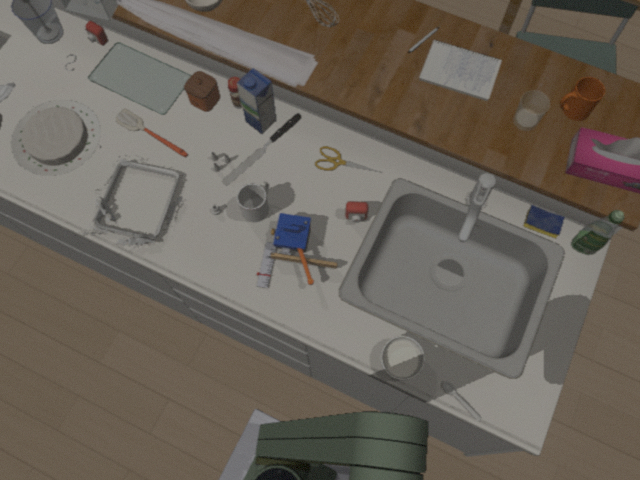

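The guide is at about (292,240) in the top view and (280,270) in the scene view. The fence's long end points towards the sink, and the scale lies on the opposite side. The mug, coupler and timer are close by. I'll zoom in to get keypoints.

```bash
python3 - <<'E'
import cv2,numpy as np
a=cv2.imread("pics/scene0.png")[225:345,230:360]; b=cv2.imread("pics/top0.png")[200:300,240:350]
a=cv2.resize(a,(400,369),interpolation=cv2.INTER_CUBIC); b=cv2.resize(b,(400,364),interpolation=cv2.INTER_CUBIC)
c=np.zeros((369,800,3),np.uint8);c[:,:400]=a;c[:364,400:]=b
cv2.imwrite("pics/z0.png",cv2.convertScaleAbs(c,alpha=1.3))
E
```

```text
(no output)
```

View pics/z0.png

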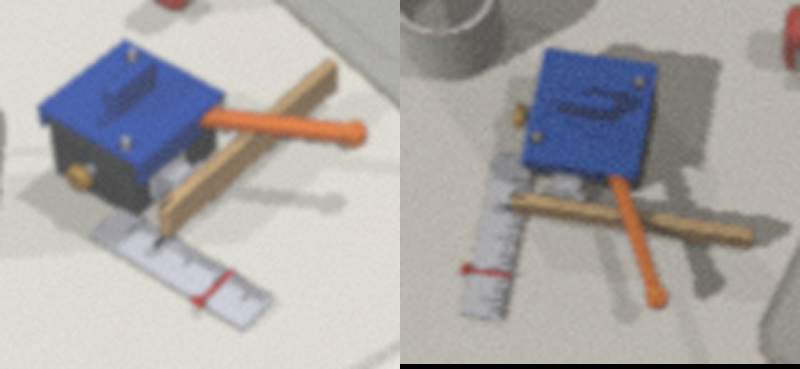

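The zoom shows the cover corners and pins, the mark at crop (215,287) in scene and (488,271) in top, the lever tip at (355,132) and (656,297), and the fence ends. Next I fit the pose.

```bash
cat > h.py <<'E'
import numpy as np
from scipy.spatial.transform import Rotation as R
from scipy.optimize import least_squares
def proj(f,P):
    P=np.atleast_2d(P); c=(P-f["eye"])@R.from_euler("xyz",f["attitude"],degrees=True).as_matrix()
    fl=240/np.tan(np.radians(f["fovy"]/2))
    return np.c_[f["cx"]+fl*c[:,0]/-c[:,2], f["cy"]-fl*c[:,1]/-c[:,2]]
def ray(f,uv,z):
    fl=240/np.tan(np.radians(f["fovy"]/2))
    d=R.from_euler("xyz",f["attitude"],degrees=True).apply([(uv[0]-f["cx"])/fl,-(uv[1]-f["cy"])/fl,-1])
    return f["eye"]+d*(z-f["eye"][2])/d[2]
def g2w(p,P):
    P=np.atleast_2d(P).astype(float); c,s=np.cos(p[2]),np.sin(p[2])
    return np.c_[p[0]+c*P[:,0]-s*P[:,1],p[1]+s*P[:,0]+c*P[:,1],P[:,2]]
E
cat > fit.py <<'E'
from h import *
from workcell import env,eyes
S=eyes.grab_frame("scene");T=eyes.grab_frame("top")
s=lambda u,v:(230+u/3.077,225+v/3.077)
t=lambda u,v:(240+(u-400)/3.636,200+v/3.636)
G=[[78,35,62],[78,-55,62],[-18,-55,62],[-18,35,62],[60,-44,68],[2,26,68],[-130,33,6],[-130,65,6]]
us=np.array([s(*p) for p in [(40,105),(127,41),(225,97),(138,165),(130,55),(126,142),(272,297),(242,329)]])
ut=np.array([t(*p) for p in [(547,49),(656,65),(640,180),(524,163),(638,81),(536,136),(501,319),(463,317)]])
tip=[s(355,132),t(656,297)]; mk=[s(215,287),t(488,271)]; fe=[s(332,65),t(750,232)]; 
def res(p):
    W=g2w(p,G); L=g2w(p,[[-119*np.cos(p[4]),-32-119*np.sin(p[4]),52]])
    M=g2w(p,[[p[3],49,6]])
    out=[]
    for i,(f,u) in enumerate(((S,us),(T,ut))):
        o=p[5+2*i:7+2*i]
        out+=[proj(f,W)-u-o,proj(f,L)-tip[i]-o,proj(f,M)-mk[i]-o]
    return np.r_[np.vstack(out).ravel(),p[5:]*.5]
x0=ray(T,t(590,115),62)
best=min((least_squares(res,[x0[0],x0[1],y,-90,.5,0,0,0,0],loss="soft_l1") for y in np.arange(-3,3,.7)),key=lambda r:r.cost)
p=best.x; print("guide",p[:2],np.degrees(p[2]),"mark",p[3],"lever",p[4],"off",p[5:],best.cost)
print(np.round(best.fun[:40].reshape(-1,2),1).tolist())
print("cover_grip",g2w(p,[[30,-10,87]]),"fence_grip",g2w(p,[[-40,-132,39]]),"tip",g2w(p,[[-119*np.cos(p[4]),-32-119*np.sin(p[4]),54]]))
print("fence end",proj(S,g2w(p,[[-40,-150,39]]))-fe[0],proj(T,g2w(p,[[-40,-150,39]]))-fe[1])
for n,uv,z in (("mug",(252,203),90),("timer",(357,211),60),("bowl",(403,357),50),("coupler",(219,209),20),("sink edge",(345,290),0),("sinkcorner",(395,180),0),("counter front",(300,345),0)): print(n,ray(T,uv,z))
np.save("p.npy",p)
E
python3 fit.py
```

```text
guide [587.66663287 285.92497629] -703.8084213313545 mark -92.46502016270053 lever -12.089096671680089 off [ 0.48787636 -1.34981392 -0.59437304 -1.06260641] 5.747846781599911
[[-1.0, 0.8], [-0.7, -0.1], [0.3, -0.8], [0.4, 0.5], [0.7, -0.9], [-0.2, -0.7], [0.6, 0.6], [0.3, -0.0], [-0.4, 0.2], [-0.1, -0.0], [-0.4, -0.2], [0.8, 0.3], [-1.0, -0.2], [-0.8, -0.6], [0.7, 0.1], [0.3, -0.1], [-0.1, 0.5], [-0.8, -0.8], [0.3, 0.3], [0.6, 0.3]]
cover_grip [[619.2651729  284.68712825  87.        ]] fence_grip [[586.06144022 148.00679998  39.        ]] tip [[510.32371412 173.22380241  54.        ]]
fence end [[ 0.99434698 -2.68820803]] [[ 0.54818373 -0.00449182]]
mug [633.8034521  415.86676591  90.        ]
timer [753.37300016 144.84325259  60.        ]
bowl [ 430.14827652 -137.60143887   50.        ]
coupler [600.17817003 516.94927822  20.        ]
sink edge [543.34909601  81.69023519   0.        ]
sinkcorner [923.60789325  93.56626125   0.        ]
counter front [349.24282846 125.24146176   0.        ]
```

send_rows:
  targets: "0.339 -0.316 0 0 0 -43 100;0.339 -0.316 0 0 0 -43 100;0.339 -0.316 0 0 0 -43 100;0.339 -0.316 0 0 0 -43 100;0.339 -0.316 0 0 0 -43 100;0.339 -0.316 0 0 0 -43 100;0.339 -0.316 0 0 0 -43 100;0.339 -0.316 0 0 0 -43 100;0.339 -0.316 0 0 0 -43 100;0.339 -0.316 0 0 0 -43 100;0.339 -0.316 0 0 0 -43 100;0.339 -0.316 0 0 0 -43 100"

```text
time_s: 1.2
ee_pos: [408.8, -123.7, 214.0]
ee_rot: [180.0, -0.2, 63.2]
force: [0.6, 0.2, 0.3]
gripper_width: 91.2
gripper_force: 0.0
```

```bash
cat > to.py <<'E'
# usage: to.py gx gy z yaw_off  -> shift/turn in tool axes to put TCP there (guide frame mm)
import sys
from h import *
from workcell import env
p=np.load("p.npy"); a=[float(v) for v in sys.argv[1:5]]
s=env.state(); q=R.from_euler("xyz",s["ee_rot"],degrees=True)
W=g2w(p,[a[:3]])[0]; yaw=np.degrees(p[2])+90+(a[3] if len(a)>3 else 0)
q2=R.from_euler("xyz",[180,0,yaw],degrees=True)
print("t",s["time_s"],"world target",W,"shift m",np.round(q.inv().apply(W-s["ee_pos"])/1000,4),"turn",np.round((q.inv()*q2).as_rotvec(degrees=True),2))
print("now",np.round(s["ee_pos"],1),np.round(s["ee_rot"],2),"F",np.round(s["force"],1),"w",s["gripper_width"],s["gripper_force"])
E
python3 to.py 30 -10 215
```

```text
t 1.2 world target [619.2651729  284.68712825 215.        ] shift m [4.594e-01 3.500e-03 4.000e-04] turn [  0.09  -0.16 -43.02]
now [ 408.8 -123.7  214. ] [ 1.7998e+02 -1.7000e-01  6.3170e+01] F [0.6 0.2 0.3] w 91.2404687179712 0.0
```

send_rows:
  targets: "0.459 0.0035 0 0 0 -43 100;0.459 0.0035 0 0 0 -43 100;0.459 0.0035 0 0 0 -43 100;0.459 0.0035 0 0 0 -43 100;0.459 0.0035 0 0 0 -43 100;0.459 0.0035 0 0 0 -43 100;0.459 0.0035 0 0 0 -43 100;0.459 0.0035 0 0 0 -43 100;0.459 0.0035 0 0 0 -43 100;0.459 0.0035 0 0 0 -43 100;0.459 0.0035 0 0 0 -43 100;0.459 0.0035 0 0 0 -43 100"

```text
time_s: 2.2
ee_pos: [622.1, 283.8, 211.7]
ee_rot: [179.9, -0.2, 106.0]
force: [0.2, -0.2, -0.5]
gripper_width: 91.3
gripper_force: 0.0
```

```bash
python3 to.py 30 -10 65; python3 - <<'E'
from h import *
from workcell import env,eyes
import cv2,pickle
f=eyes.grab_frame("wrist"); pickle.dump(f,open("w1.pkl","wb"))
im=f["image"].copy();p=np.load("p.npy")
for P in ([30,-32,87],[30,12,87],[60,-44,68],[2,26,68],[-40,-150,39],[-18,-55,62],[-18,35,62],[78,35,62],[78,-55,62],[p[3],49,6]):
    u=proj(f,g2w(p,[P]))[0]; print(P,u.round(0)); cv2.drawMarker(im,tuple(int(v) for v in u),(0,255,0),0,8,1)
cv2.imwrite("pics/w1.png",im)
E
```

```text
t 2.2 world target [619.2651729  284.68712825  65.        ] shift m [ 0.0013 -0.0027  0.1467] turn [ 0.09 -0.15 -0.15]
now [622.1 283.8 211.7] [ 1.7991e+02 -1.5000e-01  1.0604e+02] F [ 0.2 -0.2 -0.5] w 91.25340668978431 0.0
[30, -32, 87] [327. 250.]
[30, 12, 87] [327. 198.]
[60, -44, 68] [361. 256.]
[2, 26, 68] [293. 177.]
[-40, -150, 39] [261. 341.]
[-18, -55, 62] [275. 265.]
[-18, 35, 62] [270. 166.]
[78, 35, 62] [383. 166.]
[78, -55, 62] [379. 265.]
[np.float64(-92.46502016270053), 49, 6] [202. 145.]
```

View pics/w1.png

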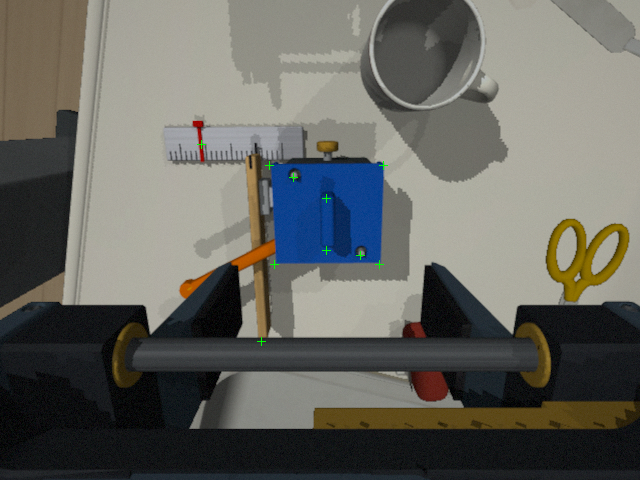

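The fit matches to within about 1 px: the green markers fall on the cover corners and pins, and the mark line is at x≈201. The area behind the guide is free, with the scissors beyond 548 px. Descending to grip the rib.

send_rows:
  targets: "0.0012 -0.0027 0.04 0 0 0 60;0.0012 -0.0027 0.08 0 0 0 60;0.0012 -0.0027 0.115 0 0 0 60;0.0012 -0.0027 0.135 0 0 0 60;0.0012 -0.0027 0.146 0 0 0 60;0.0012 -0.0027 0.146 0 0 0 60;0.0012 -0.0027 0.146 0 0 0 0;0.0012 -0.0027 0.146 0 0 0 0;0.0012 -0.0027 0.146 0 0 0 0;0.0012 -0.0027 0.146 0 0 0 0;0.0012 -0.0027 0.146 0 0 0 0;0.0012 -0.0027 0.146 0 0 0 0"
  grip_force: 25

```text
time_s: 3.25
ee_pos: [617.1, 278.5, 68.7]
ee_rot: [179.9, -0.0, 105.8]
force: [1.9, 0.6, 1.2]
gripper_width: 17.9
gripper_force: 0.7
```

```bash
python3 to.py 30 -10 125;
```

```text
t 3.25 world target [619.2651729  284.68712825 125.        ] shift m [ 0.0054  0.0039 -0.0562] turn [ 0.1  -0.   -0.37]
now [617.1 278.5  68.7] [179.9   -0.   105.82] F [1.9 0.6 1.2] w 17.90844679194254 0.7322934083640575
```

send_rows:
  targets: "0 0 0 0 0 0 0;0 0 0 0 0 0 0;0 0 0 0 0 0 0;0 0 0 0 0 0 0"

```text
time_s: 3.58
ee_pos: [618.4, 278.8, 68.8]
ee_rot: [179.8, -0.0, 105.8]
force: [5.7, 1.0, 2.1]
gripper_width: 11.5
gripper_force: 25.0
```

```bash
python3 to.py 30 -10 125;
```

```text
t 3.5833 world target [619.2651729  284.68712825 125.        ] shift m [ 0.0054  0.0027 -0.0562] turn [ 0.25 -0.01 -0.37]
now [618.4 278.8  68.8] [ 1.7975e+02 -1.0000e-02  1.0582e+02] F [5.7 1.  2.1] w 11.528034586843054 24.99835431575775
```

send_rows:
  targets: "0 0 -0.01 0 0 0 0;0 0 -0.02 0 0 0 0;0 0 -0.035 0 0 0 0;0 0 -0.05 0 0 0 0;0 0 -0.06 0 0 0 0;0 0 -0.06 0 0 0 0;0 0 -0.06 0 0 0 0"

```text
time_s: 4.17
ee_pos: [616.0, 278.2, 127.8]
ee_rot: [-179.9, 0.0, 105.8]
force: [-0.5, -0.4, -2.1]
gripper_width: 12.0
gripper_force: 25.0
```

```bash
python3 to.py 145 -15 135; python3 - <<'E'
from h import *
from workcell import env,eyes
import cv2
f=eyes.grab_frame("wrist");g=eyes.grab_frame("scene")
cv2.imwrite("pics/w2.png",np.hstack([cv2.resize(f["image"],(400,300)),cv2.resize(g["image"][150:375,180:480],(400,300))]))
E
```

```text
t 4.1667 world target [731.09791106 311.95320014 135.        ] shift m [ 0.0011  0.12   -0.0073] turn [-0.07  0.   -0.38]
now [616.  278.2 127.8] [-1.7993e+02  1.0000e-02  1.0581e+02] F [-0.5 -0.4 -2.1] w 11.987811366384033 24.997921586036682
```

View pics/w2.png

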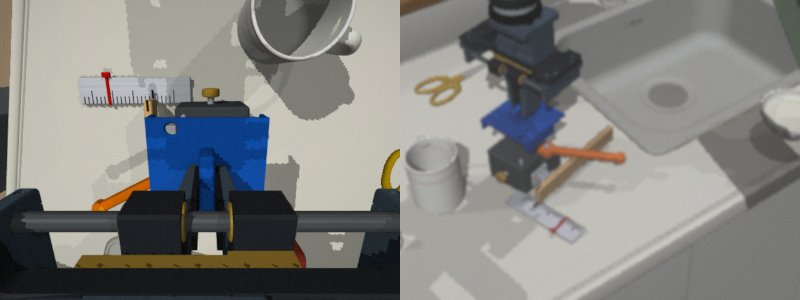

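The cover hangs level in the grip, clear of the pins. Carrying it behind the guide.

send_rows:
  targets: "0.001 0.03 -0.005 0 0 0 0;0.001 0.06 -0.005 0 0 0 0;0.001 0.09 0 0 0 0 0;0.001 0.122 0 0 0 0 0;0.001 0.122 0 0 0 0 0;0.001 0.122 0.02 0 0 0 0;0.001 0.122 0.045 0 0 0 0;0.001 0.122 0.07 0 0 0 0;0.001 0.122 0.085 0 0 0 0;0.001 0.122 0.092 0 0 0 0;0.001 0.122 0.096 0 0 0 0;0.001 0.122 0.096 0 0 0 0"

```text
time_s: 5.27
ee_pos: [733.1, 312.4, 30.8]
ee_rot: [-179.9, 0.0, 105.8]
force: [-0.7, 0.6, -2.0]
gripper_width: 11.6
gripper_force: 25.0
```

```bash
python3 to.py 145 -15 26.8
```

```text
t 5.2667 world target [731.09791106 311.95320014  26.8       ] shift m [ 0.0002 -0.0021  0.004 ] turn [-0.11  0.01 -0.38]
now [733.1 312.4  30.8] [-1.7989e+02  1.0000e-02  1.0581e+02] F [-0.7  0.6 -2. ] w 11.649896730827653 24.997836649417877
```

send_rows:
  targets: "0 0 0.002 0 0 0 0;0 0 0.004 0 0 0 0;0 0 0.0045 0 0 0 0;0 0 0.0045 0 0 0 0;0 0 0.0045 0 0 0 0"

```text
time_s: 5.68
ee_pos: [734.0, 312.6, 28.0]
ee_rot: [180.0, -0.0, 105.8]
force: [-0.3, 0.5, -1.3]
gripper_width: 11.8
gripper_force: 25.0
```

send_rows:
  targets: "0 0 0.001 0 0 0 0;0 0 0.002 0 0 0 0;0 0 0.002 0 0 0 0;0 0 0.002 0 0 0 0"

```text
time_s: 6.02
ee_pos: [734.1, 312.7, 26.8]
ee_rot: [179.9, -0.0, 105.8]
force: [-1.5, -0.9, 4.5]
gripper_width: 11.7
gripper_force: 25.0
```

send_rows:
  targets: "0 0 0 0 0 0 50;0 0 0 0 0 0 50;0 0 0 0 0 0 50;0 0 0 0 0 0 50;0 0 -0.01 0 0 0 50;0 0 -0.03 0 0 0 50;0 0 -0.06 0 0 0 50;0 0 -0.1 0 0 0 50;0 0 -0.14 0 0 0 50;0 0 -0.14 0 0 0 50;0 0 -0.14 0 0 0 50;0 0 -0.14 0 0 0 50"

```text
time_s: 7.02
ee_pos: [733.5, 312.4, 165.6]
ee_rot: [180.0, 0.0, 105.8]
force: [0.4, 0.1, -0.5]
gripper_width: 45.3
gripper_force: 0.0
```

```bash
python3 to.py -40 -132 170; python3 - <<'E'
from h import *
from workcell import env,eyes
import cv2
f=eyes.grab_frame("top");g=eyes.grab_frame("scene")
cv2.imwrite("pics/w3.png",np.hstack([cv2.resize(f["image"][130:310,220:460],(400,300)),cv2.resize(g["image"][150:375,180:480],(400,300))]))
E
```

```text
t 7.0167 world target [586.06144022 148.00679998 170.        ] shift m [-0.118  -0.1867 -0.0044] turn [ 0.    0.01 -0.38]
now [733.5 312.4 165.6] [1.8000e+02 1.0000e-02 1.0581e+02] F [ 0.4  0.1 -0.5] w 45.300990583008954 0.0
```

View pics/w3.png

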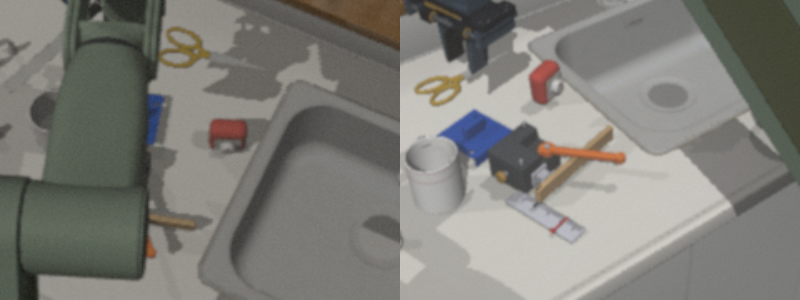

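The cover lies flat behind the guide and clear of it. Moving on to the fence grip.

send_rows:
  targets: "-0.0196 -0.0312 0 0 0 0 50;-0.0392 -0.0624 0 0 0 0 50;-0.059 -0.0936 0 0 0 0 50;-0.079 -0.125 0 0 0 0 50;-0.0985 -0.156 0 0 0 -0.4 50;-0.118 -0.187 0 0 0 -0.4 50;-0.118 -0.187 0 0 0 -0.4 50;-0.118 -0.187 0 0 0 -0.4 50;-0.118 -0.187 0 0 0 -0.4 50"

```text
time_s: 7.87
ee_pos: [586.2, 148.2, 164.8]
ee_rot: [-180.0, -0.0, 106.2]
force: [-0.1, 1.4, 1.2]
gripper_width: 45.8
gripper_force: 0.0
```

```bash
python3 to.py -40 -132 12; python3 - <<'E'
from h import *
from workcell import env,eyes
import cv2
f=eyes.grab_frame("wrist")
im=f["image"].copy();p=np.load("p.npy")
for P in ([-40,-150,39],[-40,40,39],[-8,35,58],[70,35,58],[2,26,68],[p[3],33,6],[p[3],49,6],[p[3],65,6],[-119*np.cos(p[4]),-32-119*np.sin(p[4]),54]):
    u=proj(f,g2w(p,[P]))[0]; print(P,u.round(0)); cv2.drawMarker(im,tuple(int(v) for v in u),(0,255,0),0,8,1)
cv2.imwrite("pics/w4.png",im)
E
```

```text
t 7.8667 world target [586.06144022 148.00679998  12.        ] shift m [-0.0002 -0.0002  0.1528] turn [-0.02 -0.02 -0.  ]
now [586.2 148.2 164.8] [-1.7998e+02 -2.0000e-02  1.0619e+02] F [-0.1  1.4  1.2] w 45.806318906398936 0.0
[-40, -150, 39] [330. 247.]
[-40, 40, 39] [330. -15.]
[-8, 35, 58] [379. -16.]
[70, 35, 58] [501. -16.]
[2, 26, 68] [397.  -5.]
[np.float64(-92.46502016270053), 33, 6] [262.  10.]
[np.float64(-92.46502016270053), 49, 6] [261. -14.]
[np.float64(-92.46502016270053), 65, 6] [260. -38.]
[np.float64(-105.70180496876141), np.float64(-86.66377618081214), 54] [242. 173.]
```

View pics/w4.png

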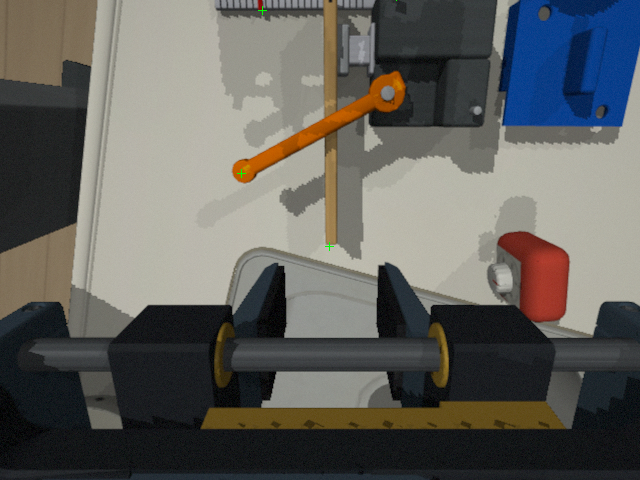

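The fit also holds up close: the fence end is at (330,247), the lever tip at (242,173) and the mark at x≈262. Descending on the fence with the gripper at 45 mm, then closing.

send_rows:
  targets: "0 0 0.04 0 0 0 50;0 0 0.08 0 0 0 50;0 0 0.115 0 0 0 50;0 0 0.138 0 0 0 50;0 0 0.148 0 0 0 50;0 0 0.148 0 0 0 50;0 0 0.148 0 0 0 0;0 0 0.148 0 0 0 0;0 0 0.148 0 0 0 0;0 0 0.148 0 0 0 0;0 0 0.148 0 0 0 0;0 0 0.148 0 0 0 0"
  grip_force: 20

```text
time_s: 8.92
ee_pos: [586.2, 148.0, 18.3]
ee_rot: [179.9, 0.0, 106.2]
force: [0.4, 0.4, 5.0]
gripper_width: 9.5
gripper_force: 20.0
```

```bash
python3 to.py -92.5 -132 14
```

```text
t 8.9167 world target [535.64386944 133.36717713  14.        ] shift m [ 0.0001 -0.0526  0.0043] turn [0.05 0.01 0.04]
now [586.2 148.   18.3] [1.7995e+02 1.0000e-02 1.0623e+02] F [0.4 0.4 5. ] w 9.534618327829136 20.000492334365845
```

send_rows:
  targets: "0 -0.008 0 0 0 0 0;0 -0.016 0 0 0 0 0;0 -0.024 0 0 0 0 0;0 -0.032 0 0 0 0 0;0 -0.04 0 0 0 0 0;0 -0.047 0 0 0 0 0;0 -0.0525 0 0 0 0 0;0 -0.0525 0 0 0 0 0;0 -0.0525 0 0 0 0 0"

```text
time_s: 9.67
ee_pos: [535.8, 133.2, 18.3]
ee_rot: [179.9, 0.0, 106.2]
force: [4.5, -0.1, 5.4]
gripper_width: 9.7
gripper_force: 20.0
```

```bash
python3 to.py -92.5 -132 18; python3 - <<'E'
from h import *
from workcell import env,eyes
import cv2
f=eyes.grab_frame("scene"); im=f["image"].copy();p=np.load("p.npy")
for P in ([p[3],33,6],[p[3],65,6],[p[3],49,6],[-92.5,40,39],[-130,65,6]): print(P,(proj(f,g2w(p,[P]))[0]-p[5:7]).round(1))
c=cv2.resize(im[250:340,250:370],(800,600),interpolation=cv2.INTER_CUBIC)
cv2.imwrite("pics/s5.png",c)
E
```

```text
t 9.6667 world target [535.64386944 133.36717713  18.        ] shift m [ 0.0002 -0.0001  0.0003] turn [0.14 0.03 0.04]
now [535.8 133.2  18.3] [1.7986e+02 3.0000e-02 1.0623e+02] F [ 4.5 -0.1  5.4] w 9.690190873948469 20.007409751415253
[np.float64(-92.46502016270053), 33, 6] [304.8 313.6]
[np.float64(-92.46502016270053), 65, 6] [294.6 323. ]
[np.float64(-92.46502016270053), 49, 6] [299.7 318.3]
[-92.5, 40, 39] [301.9 304.6]
[-130, 65, 6] [308.9 331.9]
```

View pics/s5.png

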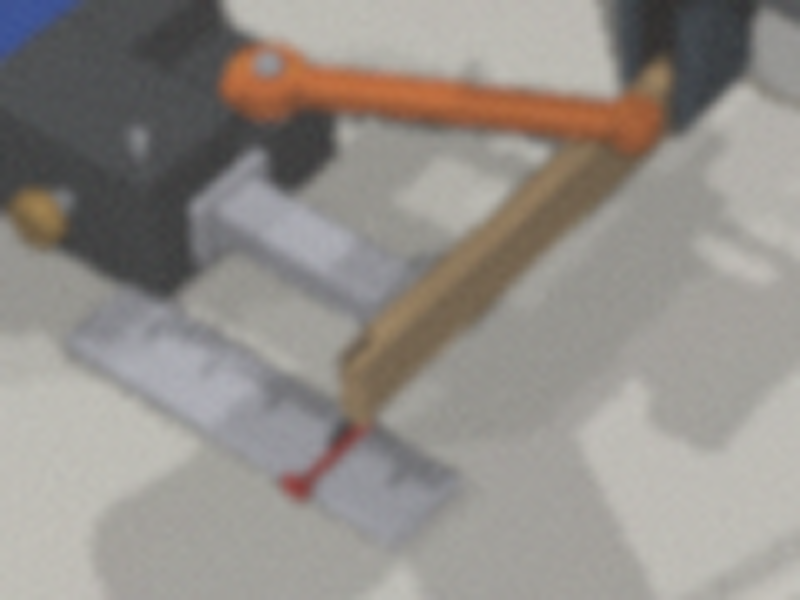

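The pointer (343,432) sits at the red line, perhaps 2 mm short. I'll measure the pointer-to-mark travel in the sharper earlier wrist image.

```bash
python3 - <<'E'
from h import *
import pickle,cv2
f=pickle.load(open("w1.pkl","rb"));p=np.load("p.npy");im=f["image"].astype(int)
def w2g(W): c,s=np.cos(p[2]),np.sin(p[2]);d=W[:2]-p[:2];return np.array([c*d[0]+s*d[1],-s*d[0]+c*d[1]])
for r in range(128,162,4):
    row=im[r]; red=np.where((row[:,2]>row[:,1]+50)&(row[:,2]>row[:,0]+50))[0]; red=red[(red>180)&(red<225)]
    if len(red): print(r,"mark",red.mean(),w2g(ray(f,(red.mean(),r),6)).round(1))
print(im[138:158:2,246:268].sum(2)//3)
for uv in ((256,150),(256,146)): print("pt z6/10",[w2g(ray(f,uv,z)).round(1) for z in (6,10,14)])
print("fence mid",[w2g(ray(f,(c,165),39)).round(1) for c in (250,253,256)]); print(im[165:250:20,240:275].sum(2)//3)
c=cv2.resize(f["image"][115:215,155:285],(780,600),interpolation=cv2.INTER_NEAREST);cv2.imwrite("pics/w1z.png",c)
E
```

```text
128 mark 198.5 [-94.2  64.9]
132 mark 199.0 [-94.1  61.2]
136 mark 199.5 [-94.   57.5]
140 mark 199.5 [-94.4  53.7]
144 mark 200.5 [-93.8  49.9]
148 mark 200.5 [-94.2  46.1]
152 mark 201.0 [-94.1  42.2]
156 mark 201.5 [-94.   38.4]
160 mark 201.5 [-94.4  34.5]
[[162 161 162 164 150 137 135 136 138 136 135 135 139 137 138 154 161 161
  161 162 159 160]
 [163 165 166 163 154 139 139 139 138 137 139 140 135 137 150 162 161 165
  161 165 164 164]
 [167 164 168 168 155 140 137 138 127 121 126 133 143 141 153 164 165 166
  167 167 164 165]
 [162 163 165 153 146 142 136 137  99  19  52 109 138 136 145 157 162 163
  162 164 164 165]
 [163 161 166 165 162 151 139 141 100  14  54 102 123 131 137 151 166 167
  166 162 164 166]
 [161 160 160 155 152 139 125 128  94  36  32  62  76  77  75  91 133 160
  161 161 159 159]
 [146 151 165 163 150 124 117 130 103  38  39  62  76 102 130 108 126 162
  160 161 136 138]
 [102 125 162 164 139  83  95 126 106  59  19  56  75  76 118 109 119 163
  162 162 120 119]
 [122 119 158 151 127  90  73  80  82  77  76  71  67  60 119 115 111 159
  164 164 128  96]
 [
[... 355 characters left out ...]
 127 131 121  76  23  53 103 125 115  87  55  41
   39  40  44  59  74  80  81  82  80  80  81  76  73  72  73  73  75]
 [160 158 161 160 160 159 148 123 126 130 128 125 118 123 122 111  86  58
   43  67  76  76  99 124 128 127 117  97  63  40  43  57  68  67  70]
 [161 160 160 160 161 163 159 159 144 122 122 122 113 106 111 110 110  96
   63  39  64  76 110 132 129 130 126 122 100  88 129 149 137  97  72]
 [133 133 132 131 131 135 133 136 131 117 110 121 120 114 113 112 110 109
   99  71  45  32  35  34  56  72  81  90  93  99  97 102  98  94  83]
 [160 158 158 164 162 161 160 161 160 159 160 139 105 107 104 102 100  95
   91  82  65  59  61  67  72  79  83  85  86  85  86  86  85  84  83]]
```

View pics/w1z.png

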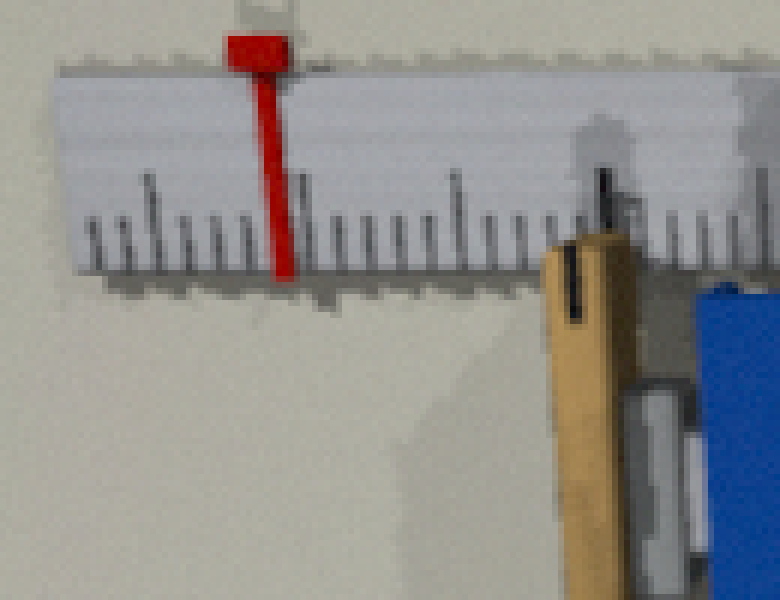

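The wrist image gives about 53.9 mm of travel. I'll add 1.2 mm, ease the grip, then start sliding.

send_rows:
  targets: "0 -0.0012 0 0 0 0 0;0 -0.0012 0 0 0 0 0;0 -0.0012 0 0 0 0 0;0 -0.0012 0 0 0 0 0"
  grip_force: 8

```text
time_s: 10.05
ee_pos: [535.1, 133.0, 18.3]
ee_rot: [179.8, 0.0, 106.2]
force: [4.0, 0.3, 6.3]
gripper_width: 10.0
gripper_force: 8.0
```

send_rows:
  targets: "0.003 0 0 0 0 0 0;0.007 0 0 0 0 0 0;0.011 0 0 0 0 0 0;0.015 0 0 0 0 0 0;0.019 0 0 0 0 0 0;0.023 0 0 0 0 0 0;0.027 0 0 0 0 0 0;0.03 0 0 0 0 0 0;0.03 0 0 0 0 0 0"

```text
time_s: 10.8
ee_pos: [526.4, 159.2, 17.2]
ee_rot: [180.0, 0.3, 106.3]
force: [6.9, -8.5, -0.1]
gripper_width: 10.0
gripper_force: 8.1
```

```bash
python3 to.py -93.7 -56 18
```

```text
t 10.8 world target [513.29887093 206.01799296  18.        ] shift m [ 0.0486  0.0006 -0.001 ] turn [0.02 0.27 0.15]
now [526.4 159.2  17.2] [179.98   0.27 106.34] F [ 6.9 -8.5 -0.1] w 10.028521492504458 8.065775949507952
```

send_rows:
  targets: "0.004 0.0003 0 0 0 0 0;0.008 0.0003 0 0 0 0 0;0.012 0.0003 0 0 0 0 0;0.016 0.0003 0 0 0 0 0;0.02 0.0003 0 0 0 0 0;0.024 0.0003 0 0 0 0 0;0.028 0.0003 0 0 0 0 0;0.032 0.0003 0 0 0 0 0;0.036 0.0003 0 0 0 0 0;0.04 0.0003 0 0 0 0 0;0.04 0.0003 0 0 0 0 0"
  grip_force: 6

```text
time_s: 11.72
ee_pos: [515.0, 198.3, 17.0]
ee_rot: [-180.0, 0.2, 106.3]
force: [6.0, -5.1, -0.6]
gripper_width: 10.1
gripper_force: 6.1
```

```bash
python3 to.py -93.7 -56 18; python3 - <<'E'
from h import *
from workcell import eyes
import cv2
f=eyes.grab_frame("scene")
cv2.imwrite("pics/s6.png",cv2.resize(f["image"][250:340,250:370],(800,600),interpolation=cv2.INTER_CUBIC))
E
```

```text
t 11.7167 world target [513.29887093 206.01799296  18.        ] shift m [ 0.0079  0.0005 -0.0011] turn [-0.02  0.2   0.12]
now [515.  198.3  17. ] [-179.98    0.2   106.31] F [ 6.  -5.1 -0.6] w 10.06537427226337 6.065926567425777
```

View pics/s6.png

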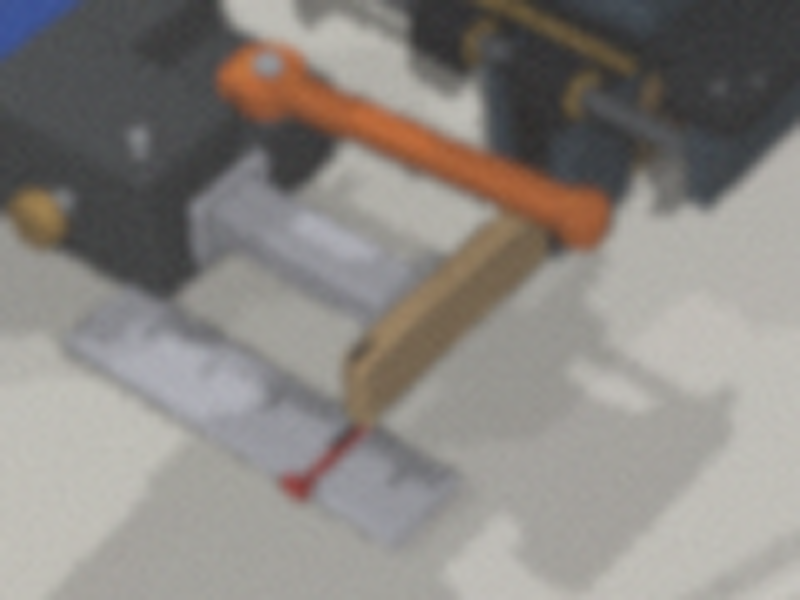

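The pointer (348,435) is on the red line and the lever is nearly shut. I'll continue gently to the stop.

send_rows:
  targets: "0.002 0.0003 0 0 0 0 0;0.004 0.0003 0 0 0 0 0;0.006 0.0003 0 0 0 0 0;0.008 0.0003 0 0 0 0 0;0.008 0.0003 0 0 0 0 0"

```text
time_s: 12.18
ee_pos: [513.0, 205.7, 16.9]
ee_rot: [-179.9, 0.2, 106.3]
force: [6.3, -7.0, 0.0]
gripper_width: 9.8
gripper_force: 6.1
```

send_rows:
  targets: "0.001 0 0 0 0 0 0;0.002 0 0 0 0 0 0;0.003 0 0 0 0 0 0;0.003 0 0 0 0 0 0"

```text
time_s: 12.52
ee_pos: [512.2, 208.1, 16.9]
ee_rot: [-179.9, 0.3, 106.3]
force: [6.7, -7.4, -0.9]
gripper_width: 10.1
gripper_force: 7.4
```

```bash
python3 to.py -93.7 -54 18
```

```text
t 12.5167 world target [512.74117101 207.93866233  18.        ] shift m [-0.0003  0.0004 -0.0011] turn [-0.05  0.25  0.12]
now [512.2 208.1  16.9] [-179.94    0.25  106.32] F [ 6.7 -7.4 -0.9] w 10.148882984256247 7.357839122414589
```

send_rows:
  targets: "0.001 0 0 0 0 0 0;0.002 0 0 0 0 0 0;0.002 0 0 0 0 0 0"

```text
time_s: 12.77
ee_pos: [512.2, 208.4, 16.9]
ee_rot: [-179.9, 0.4, 106.4]
force: [9.4, -15.5, -0.8]
gripper_width: 9.9
gripper_force: 11.5
```

send_rows:
  targets: "0.001 0 0 0 0 0 0;0.002 0 0 0 0 0 0;0.002 0 0 0 0 0 0"

```text
time_s: 13.02
ee_pos: [512.1, 208.5, 16.9]
ee_rot: [-179.9, 0.6, 106.4]
force: [11.1, -20.8, 0.5]
gripper_width: 10.0
gripper_force: 15.2
```

```bash
python3 to.py -93.7 -54 18; python3 - <<'E'
from h import *
from workcell import eyes
import cv2
f=eyes.grab_frame("scene");p=np.load("p.npy");im=f["image"].copy()
c=cv2.resize(im[250:340,250:370],(800,600),interpolation=cv2.INTER_CUBIC)
for a in (0,.08,.16):
    u=proj(f,g2w(p,[[-119*np.cos(a),-32-119*np.sin(a),52]]))[0]-p[5:7]; u=(u-[250,250])*6.667; print(a,u.round()); cv2.drawMarker(c,tuple(int(v) for v in u),(0,255,0),0,12,1)
cv2.imwrite("pics/s7.png",c)
E
```

```text
t 13.0167 world target [512.74117101 207.93866233  18.        ] shift m [-0.0007  0.0004 -0.0011] turn [-0.07  0.57  0.22]
now [512.1 208.5  16.9] [-179.93    0.57  106.41] F [ 11.1 -20.8   0.5] w 9.969662287155364 15.15539713203907
0 [562. 236.]
0.08 [579. 218.]
0.16 [595. 199.]
```

View pics/s7.png

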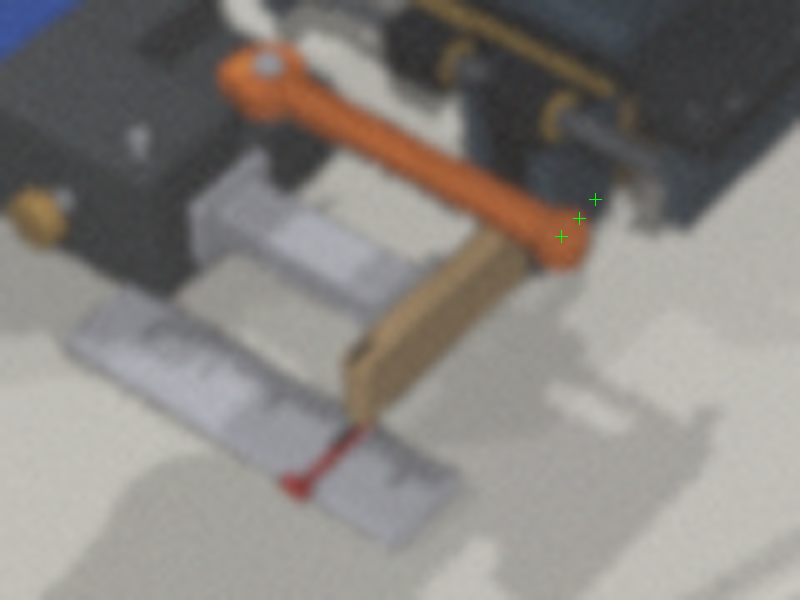

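The lever is at its stop: the force rises without any motion, and the tip is at (560,240), which is the 0 rad prediction. The pointer is on the line. I'll ease the push slightly and hand in.

send_rows:
  targets: "-0.001 0 0 0 0 0 0;-0.0015 0 0 0 0 0 0;-0.0015 0 0 0 0 0 0;-0.0015 0 0 0 0 0 0;-0.0015 0 0 0 0 0 0;-0.0015 0 0 0 0 0 0"

```text
time_s: 13.57
ee_pos: [512.1, 208.5, 16.9]
ee_rot: [-179.9, 0.4, 106.4]
force: [9.7, -15.7, 0.1]
gripper_width: 10.2
gripper_force: 14.3
```

```bash
python3 to.py -93.7 -54 18; python3 -c "
from workcell import env
print(env.job_done())"
```

```text
t 13.5667 world target [512.74117101 207.93866233  18.        ] shift m [-0.0007  0.0005 -0.0011] turn [-0.07  0.43  0.16]
now [512.1 208.5  16.9] [-179.93    0.43  106.36] F [  9.7 -15.7   0.1] w 10.172289298843049 14.258388206362724
the job is handed in; nothing more can be done
None
```

The job is handed in at 13.6 s, with no verdict returned: the cover lies flat behind the guide, the fence is held with its pointer on the red mark, the cam lever is pushed to its stop, and the bystanders were not touched.

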